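# Gauge, knock out and sort pressed clock-weight shells

### The arm

A 7-joint arm with a two-finger parallel gripper is mounted at the origin on the work surface. World frame = base frame: x ahead of the robot, y to its left, z up, the work surface at z = 0. Lengths are in m, angles in rad, forces in N, time in s.
With the tool pointing down it reaches from about 0.35 to 0.9 m from the base axis. Payload 8.1 kg.
Tool frame: the origin (TCP) lies at the very end of the fingers, on their centre line; the grasp point (between the pads) lies behind it (env.grasp_offset is the z of the grasp point in the tool frame, in m); z points along the fingers, y is the line along which they close (so a half turn about z gives the same grasp; the last joint's range is limited). The gripper opens to 85 mm and grips with 20 to 120 N. Pads are 22 mm wide; open, the fingers measure 114 mm over their backs; the gripper's body (76 mm by 85 mm) begins 54 mm behind the grasp point. The pads swing forward as they close: fully open they stand 13 mm farther back than shut.
Start: joints at [-1.365, 0.434, 0.025, 1.573, -0.012, 1.134, -0.075], TCP at [0.19, 0.595, 0.231] pointing down, gripper open.
Joint ranges: [-2.62, 2.62], [-0.44, 2.09], [-1.27, 1.32], [0.08, 2.57], [-1.32, 4.46], [0.12, 2], [-2.74, 2.74]. Speed limits (rad/s): [2.22, 2.22, 3.01, 3.01, 3.14, 3.14, 3.14].

### API

Orientations are given as a unit quaternion [x, y, z, w].
In Python, from cell import env gives the robot as it stands.
- The arm moves only by the tool step_arm, never from a script. Its argument "plan" is text: rows parted by semicolons, each of 7 numbers parted by spaces: the shift along the tool's x, y, z in m, then the turn, a rotation vector about the tool's x, y, z in degrees, then the gripper's target within -1 to 1 (fully open at 1, half-way at 0, shut at -1). A call has exactly 10 rows; each row shifts and turns the commanded pose from where the row before left it, along the tool's axes as they then stand; what a row does not reach is not made up. A row lasts 1/10 s, in which the tool goes at most 50 mm and 8.59 degrees, less where a joint would pass 70% of its speed; a pose out of reach is approached as far as the arm can. A call with a gripper value outside its range is refused whole. The fingers move at their own pace and stop on an object; "grip_force" is the grip in N (left out, the last holds). Time passes only in rows, so rows that do not move let the fingers close, or fill a call up. It gives the time, the measured TCP pose, the force, the opening and the grip force at its end, in the units of the state.
- env.get_state(): the state, without advancing time (a new reading comes with each control period).
- env.get_image(name): name is "side" or "top" or "wrist"; returns a dict with "frame" (400x640x3 uint8, blue, green, red), "depth" (400x640 float32, m along the optical axis (not along the pixel's ray), 0 where there is no reading), "fov_y" (degrees; the focal length in pixels is half the picture's height over the tangent of half this angle, whatever the lens; pixels are square), "cx", "cy" (the principal point, pixels), "xyz" and "attitude" of the camera in the world; the wrist camera has in their place "tool_from_camera" (4x4, takes a point from camera to tool coordinates, whose origin is the TCP and whose axes are the flange's). Camera axes: x right, y down, z forward; pixel columns grow to the right and rows downward; lengths in m; the calibration is good to about 2 mm. A picture is of the moment at which its call begins: read the wrist's pose just before it.
- env.sign_off(): hands the job in; it is judged then, once.
The state is a dict: "clock": time; "qpos": joint angles; "dq": joint speeds; "effort": joint torques, N m; "tcp_pos": TCP position; "tool_rot": TCP orientation; "ft_force": force on the tool from outside, world axes, zero at the start; "wrist_torque": the same for the moment, N m; "width": finger opening in m; "gripper_force": force on a finger pad.
Only numpy, scipy, OpenCV 4.12 (cv2) and the standard library are available. Lean on these libraries where they do the work, as an engineer would, in place of code of your own. Each camera call takes 0.05 s, during which the arm holds its last target. There are 200 camera calls.

### The job

Three or four brass clock-weight shells sit flush in the press fixture, their bottom plugs just pressed in. Check every one with the depth rod: slide it into the bore until it bottoms, read how much stays exposed, draw it out again; then knock the shells up with their levers and put those whose plug is fully home (bore 60 mm deep) in the wooden tray and those whose plug is not (46 mm) in the round pan, setting each down gently. Leave the depth rod standing in its stand.

Things in the scene. Friction and masses are not known exactly. Their poses are not given: they have to be found in the camera images.
- press_fixture: Grey steel fixture fixed to the bench, place and yaw vary. Block 72 x 244 mm, top face 145 mm above the bench, four upright nests 43 mm wide, 70 mm deep (floors at 75 mm) along its y axis. Origin: on the bench under the middle of the row; +x points away from the levers, z up. Under each nest a 12 mm knockout rod comes up through the floor, worked by that nest's own lever on the -x side.
- shell_a: Brass cup 40 mm across, 70 mm high, 0.4 kg, bore 22 mm, mouth up. Origin: centre of underside, z up its axis. Starts on the floor of some nest, mouth flush with the fixture top: cannot be gripped until knocked up. Bore 60 mm deep if its bottom plug is home, 46 mm if not; shells look alike, and letter and nest tell nothing of it. One of the four may be absent: it reads None from the start.
- shell_b: Brass cup 40 mm across, 70 mm high, 0.4 kg, bore 22 mm, mouth up. Origin: centre of underside, z up its axis. Starts on the floor of some nest, mouth flush with the fixture top: cannot be gripped until knocked up. Bore 60 mm deep if its bottom plug is home, 46 mm if not; shells look alike, and letter and nest tell nothing of it. One of the four may be absent: it reads None from the start.
- shell_c: Brass cup 40 mm across, 70 mm high, 0.4 kg, bore 22 mm, mouth up. Origin: centre of underside, z up its axis. Starts on the floor of some nest, mouth flush with the fixture top: cannot be gripped until knocked up. Bore 60 mm deep if its bottom plug is home, 46 mm if not; shells look alike, and letter and nest tell nothing of it. One of the four may be absent: it reads None from the start.
- shell_d: Brass cup 40 mm across, 70 mm high, 0.4 kg, bore 22 mm, mouth up. Origin: centre of underside, z up its axis. Starts on the floor of some nest, mouth flush with the fixture top: cannot be gripped until knocked up. Bore 60 mm deep if its bottom plug is home, 46 mm if not; shells look alike, and letter and nest tell nothing of it. One of the four may be absent: it reads None from the start.
- depth_rod: Steel rod 140 mm long, 0.14 kg: shank 16 mm thick, 100 mm long, dark rings every 10 mm from the tip (a broad one at 60 mm); above it a knurled grip 24 mm thick, 40 mm long. Origin: centre of its flat tip; z up the rod. Starts standing loose in its stand. Bottomed in a shell it stands 80 mm above the mouth (grip included) if the plug is home, 94 mm if not.
- depth_rod_tip (a point): Centre of the depth rod's flat lower tip.
- rod_stand: Square aluminium block 64 x 64 x 58 mm, fixed to the bench to the left or right of the fixture (a loupe on a round foot is on the other side), with one upright blind hole in its middle, 21 mm wide, 48 mm deep, for the depth rod. Origin: centre of its underside; hole floor 10 mm above it, so the standing rod's top is 150 mm above the bench.
- nest_1 (a point): Centre of the floor of nest 1, 75 mm above the bench, at y = 87 mm on the fixture's y axis. The nest may be empty.
- lever_1_pad (a point): Middle of the top of the flat pad (36 x 28 mm) at the end of knockout lever 1 (for nest 1), 158 mm from the nest on the fixture's -x side. It starts about 80 mm above the bench; pressing it down 55 mm takes 10 to 15 N and brings the lever to its stop; the pad's x shifts by less than 10 mm on the way.
- knockout_1 (a joint): How far knockout rod 1 has been pushed up, m: 0 at the start (its top just below the floor of nest 1), 0.035 with the lever fully down, when the shell in the nest stands 34 mm out of the fixture. Stiff: it stays where it is left, and sinks only under a push of about 12 N or more.
- nest_2 (a point): Centre of the floor of nest 2, 75 mm above the bench, at y = 29 mm on the fixture's y axis. The nest may be empty.
- lever_2_pad (a point): Middle of the top of the flat pad (36 x 28 mm) at the end of knockout lever 2 (for nest 2), 158 mm from the nest on the fixture's -x side. It starts about 80 mm above the bench; pressing it down 55 mm takes 10 to 15 N and brings the lever to its stop; the pad's x shifts by less than 10 mm on the way.
- knockout_2 (a joint): How far knockout rod 2 has been pushed up, m: 0 at the start (its top just below the floor of nest 2), 0.035 with the lever fully down, when the shell in the nest stands 34 mm out of the fixture. Stiff: it stays where it is left, and sinks only under a push of about 12 N or more.
- nest_3 (a point): Centre of the floor of nest 3, 75 mm above the bench, at y = -29 mm on the fixture's y axis. The nest may be empty.
- lever_3_pad (a point): Middle of the top of the flat pad (36 x 28 mm) at the end of knockout lever 3 (for nest 3), 158 mm from the nest on the fixture's -x side. It starts about 80 mm above the bench; pressing it down 55 mm takes 10 to 15 N and brings the lever to its stop; the pad's x shifts by less than 10 mm on the way.
- knockout_3 (a joint): How far knockout rod 3 has been pushed up, m: 0 at the start (its top just below the floor of nest 3), 0.035 with the lever fully down, when the shell in the nest stands 34 mm out of the fixture. Stiff: it stays where it is left, and sinks only under a push of about 12 N or more.
- nest_4 (a point): Centre of the floor of nest 4, 75 mm above the bench, at y = -87 mm on the fixture's y axis. The nest may be empty.
- lever_4_pad (a point): Middle of the top of the flat pad (36 x 28 mm) at the end of knockout lever 4 (for nest 4), 158 mm from the nest on the fixture's -x side. It starts about 80 mm above the bench; pressing it down 55 mm takes 10 to 15 N and brings the lever to its stop; the pad's x shifts by less than 10 mm on the way.
- knockout_4 (a joint): How far knockout rod 4 has been pushed up, m: 0 at the start (its top just below the floor of nest 4), 0.035 with the lever fully down, when the shell in the nest stands 34 mm out of the fixture. Stiff: it stays where it is left, and sinks only under a push of about 12 N or more.
- wood_tray: Loose open wooden tray, 180 mm (its x) by 130 mm (its y) and 34 mm high, walls and floor 8 mm thick, grey felt on the floor: the tray for good shells. Origin: centre of its underside. It stands on one side of the fixture and the pan on the other; sides vary.
- round_pan: Loose round aluminium pan, 168 mm across the rim, 160 mm across the foot, 34 mm high, wall 3 mm, floor 4 mm: the pan for shells to be pressed again. Origin: centre of its underside.
There are look-alikes about, which are no part of the job. What is shaped like the depth_rod but purple is not meant.

How it is judged:
By the outcome, as a careful person would: the job done as asked, in the order asked, and still so for the second after the job is handed in, with the robot touching nothing.
Of shell_a, shell_b, shell_c, shell_d only 3 to 4 are there at a start; the rules pass over those that are not, and their reading is None.
At some moment in a run one of wood_tray, round_pan may be knocked a few centimetres aside while the robot is not near it.
It also fails if it takes over 210 s, if anything falls off the work surface, if the arm or the gripper's body presses on something with over 40 N, if the wrist force passes 120 N, or if a joint passes its speed limit or range.

## Working session

There is one attempt and no reset: what is moved stays moved. The work goes in short steps, Python scripts to look and compute and a tool call to move; the robot and the scene stay as the last step left them, time stands still between calls to the robot, and variables do not carry over. Pictures are saved under pics/ and viewed, at most 14 in all, crops included, and the job is handed in when it is done.

Besides the shell and the picture viewer there is one more tool, called after ">>>" as name(argument=value, ...) on one line, values as JSON. step_arm: Moves the arm, as the interface text tells. Its arguments: {"type":"object","properties":{"plan":{"type":"string"},"grip_force":{"type":"number"}},"required":["plan"]}

```bash
ls; mkdir -p pics; cat > h.py <<'E'
import numpy as np, cv2
from scipy.spatial.transform import Rotation as R
from cell import env
def cam(n):
    s=env.get_state(); im=env.get_image(n)
    f=200/np.tan(np.radians(im['fov_y'])/2)
    if n=='wrist':
        T=np.eye(4);T[:3,:3]=R.from_quat(s['tool_rot']).as_matrix();T[:3,3]=s['tcp_pos'];T=T@np.array(im['tool_from_camera'])
    else:
        T=np.eye(4);a=np.array(im['attitude']);T[:3,:3]=R.from_quat(a).as_matrix() if a.size==4 else a.reshape(3,3);T[:3,3]=im['xyz']
    d=im['depth'];v,u=np.mgrid[:400,:640]
    P=np.stack([(u-im['cx'])/f*d,(v-im['cy'])/f*d,d],-1)@T[:3,:3].T+T[:3,3]
    return im['frame'],d,P,T,f,im
E
python3 - <<'E'
from h import *
s=env.get_state();print(s)
print(env.grasp_offset)
for n in('top','side'):
    F,d,P,T,f,im=cam(n);cv2.imwrite(f'pics/{n}0.png',F);np.savez(f'{n}0.npz',F=F,d=d,P=P,T=T,f=f);print(n,T,f,im['cx'],im['cy'])
E
```

```text
pics
{'clock': 0.0, 'qpos': array([-1.36458487,  0.43524767,  0.02497581,  1.57413023, -0.01159794,
        1.1339934 , -0.07506276]), 'dq': array([-0.0007174 , -0.00010975, -0.00106957, -0.00081753,  0.00192775,
       -0.00069038,  0.00116737]), 'effort': array([ 1.00991543e-03, -6.70467424e+01,  1.02571160e+00, -3.16208303e+01,
        1.57139992e-02,  1.26904302e-02, -1.28351925e-05]), 'tcp_pos': array([0.18985302, 0.59491804, 0.23049785]), 'tool_rot': array([ 1.53809971e-01,  9.88100109e-01, -8.15276841e-04, -5.03680006e-05]), 'ft_force': array([ 0.34965653, -0.79647333,  0.31633149]), 'wrist_torque': array([-0.02702915, -0.00326223, -0.04414363]), 'gripper_force': 0.0, 'width': 0.08541081078094126}
-0.0187
top [[ 0.0088028  -0.99666898  0.08107682  0.50139882]
 [-0.99995782 -0.0089864  -0.00189992 -0.03748929]
 [ 0.00262218 -0.08105668 -0.99670604  1.14384972]
 [ 0.          0.          0.          1.        ]] 419.3844879978868 315.90262774522677 192.4436543881068
side [[ 0.68408843 -0.37273057  0.62697285 -0.09092926]
 [-0.72938827 -0.3448898   0.59079927 -0.71479574]
 [-0.0039724  -0.86146558 -0.50780043  0.62552747]
 [ 0.          0.          0.          1.        ]] 395.8609295154935 319.0357892158811 197.13935337764866
```

View pics/top0.png

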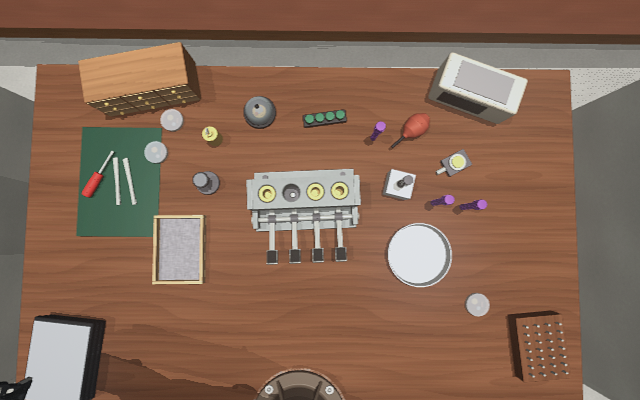

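View pics/side0.png

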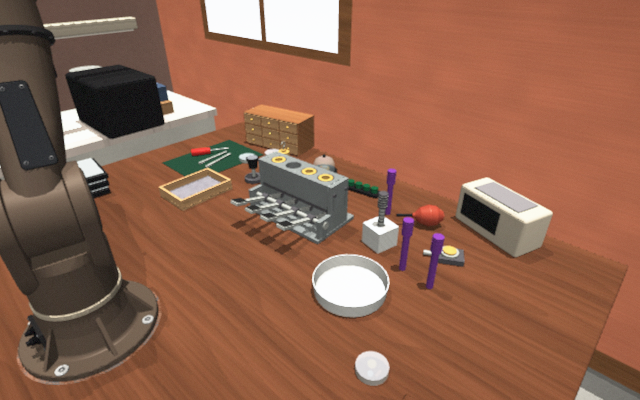

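The top view shows three shells at (267,193), (315,191) and (340,190). The nest at (292,192) is empty. Lever pads are at (272..341,~255), the rod in its stand at (400,185), the tray at (179,250) and the pan at (420,255). Purple look-alikes lie to the right.

```bash
python3 - <<'E'
from h import *
Z=np.load('top0.npz');P=Z['P'];F=Z['F'];T=Z['T'];f=Z['f']
def box(u0,u1,v0,v1,z0,z1):
    m=np.zeros((400,640),bool);m[v0:v1,u0:u1]=1
    m&=(P[...,2]>z0)&(P[...,2]<z1)&(Z['d']>0);return m
m=box(240,370,160,215,.14,.155);q=P[m];print('fix z',np.median(q[:,2]),len(q))
r=cv2.minAreaRect((q[:,:2]*1000).astype(np.float32));print('rect',r)
# circles: project yellow rims
hsv=cv2.cvtColor(F,cv2.COLOR_BGR2HSV)
ye=cv2.inRange(hsv,(20,60,80),(40,255,255))
n,l,st,c=cv2.connectedComponentsWithStats(ye)
def ray(u,v,z):
    d=T[:3,:3]@np.array([(u-315.9)/f,(v-192.44)/f,1]);t=(z-T[2,3])/d[2];return T[:3,3]+t*d
for i in range(1,n):
    if st[i,4]>20 and 240<c[i][0]<370: 
        ys,xs=np.where(l==i);cc,rad=cv2.minEnclosingCircle(np.stack([xs,ys],1).astype(np.float32));print('shell',cc,st[i,4],ray(*cc,.145)[:2])
for u in (272,295,318,341):
    k=box(u-6,u+7,245,267,.06,.1);print('pad',np.median(P[k],0),k.sum())
k=box(380,420,165,205,.05,.064);print('stand',cv2.minAreaRect((P[k][:,:2]*1000).astype(np.float32)))
k=box(390,420,165,205,.12,.17);print('rod top',P[k].mean(0),k.sum())
k=box(145,210,205,295,.02,.045);print('tray',cv2.minAreaRect((P[k][:,:2]*1000).astype(np.float32)))
k=box(380,460,215,295,.02,.045);print('pan',cv2.minEnclosingCircle((P[k][:,:2]*1000).astype(np.float32)))
E
```

```text
fix z 0.1450788701667003 2833
rect ((584.11767578125, -7.44189453125), (72.36109924316406, 270.0957336425781), 2.825103998184204)
shell (315.0365905761719, 191.09756469726562) 215 [ 0.58585055 -0.03730132]
shell (339.21685791015625, 190.03614807128906) 200 [ 0.58891914 -0.09509198]
shell (266.5882263183594, 193.0) 211 [0.58024609 0.07837548]
pad [0.4267139  0.07182088 0.07895375] 193
pad [0.42958849 0.01417461 0.079728  ] 184
pad [ 0.43242866 -0.04364545  0.0795206 ] 178
pad [ 0.43348003 -0.10151836  0.0801332 ] 174
stand ((614.9852294921875, -258.2425537109375), (64.65406799316406, 64.50740814208984), 76.79051971435547)
rod top [ 0.61404778 -0.25606769  0.1461074 ] 106
tray ((439.5665283203125, 323.3523254394531), (179.93902587890625, 132.38461303710938), 1.2225282192230225)
pan ((430.9423828125, -312.1051025390625), 84.0665283203125)
```

>>> step_arm(plan="0 0 -0.012 0 0 -1.77 1;0 0 -0.012 0 0 -1.77 1;0 0 -0.012 0 0 -1.77 1;0 0 -0.012 0 0 -1.77 1;0 0 -0.012 0 0 -1.77 1;0 0 -0.012 0 0 -1.77 1;0 0 -0.012 0 0 -1.77 1;0 0 -0.012 0 0 -1.77 1;0 0 -0.012 0 0 -1.77 1;0 0 -0.012 0 0 -1.77 1", grip_force=40)

```text
clock: 1.1
tcp_pos: [0.19, 0.5954, 0.3523]
tool_rot: [-0.001, 1.0, 0.0, 0.0]
ft_force: [0.5, -0.6, -0.2]
width: 0.0855
gripper_force: 0.0
```

>>> step_arm(plan="-0.018 -0.03 0 0 0 0 1;-0.018 -0.03 0 0 0 0 1;-0.018 -0.03 0 0 0 0 1;-0.018 -0.03 0 0 0 0 1;-0.018 -0.03 0 0 0 0 1;-0.018 -0.03 0 0 0 0 1;-0.018 -0.03 0 0 0 0 1;-0.018 -0.03 0 0 0 0 1;-0.018 -0.03 0 0 0 0 1;-0.018 -0.03 0 0 0 0 1")

```text
clock: 2.1
tcp_pos: [0.3706, 0.2942, 0.352]
tool_rot: [-0.001, 1.0, 0.0, 0.0]
ft_force: [0.9, 0.3, -0.5]
width: 0.0853
gripper_force: 0.0
```

>>> step_arm(plan="-0.018 -0.03 0 0 0 0 1;-0.018 -0.03 0 0 0 0 1;-0.018 -0.03 0 0 0 0 1;-0.018 -0.03 0 0 0 0 1;-0.018 -0.03 0 0 0 0 1;-0.018 -0.03 0 0 0 0 1;-0.018 -0.03 0 0 0 0 1;-0.018 -0.03 0 0 0 0 1;-0.018 -0.03 0 0 0 0 1;0 0 0 0 0 0 1")

```text
clock: 3.1
tcp_pos: [0.5335, 0.0203, 0.3518]
tool_rot: [0.003, 1.0, -0.001, 0.001]
ft_force: [0.2, -0.3, -0.7]
width: 0.0857
gripper_force: 0.0
```

```bash
python3 - <<'E'
from h import *
s=env.get_state();print(s['tcp_pos'],R.from_quat(s['tool_rot']).as_matrix().round(3),s['ft_force'])
F,d,P,T,f,im=cam('wrist');cv2.imwrite('pics/w1.png',F);np.savez('w1.npz',F=F,d=d,P=P,T=T,f=f);print(np.array(im['tool_from_camera']).round(3),f)
E
```

```text
[0.53352313 0.02034172 0.35181417] [[-1.     0.006  0.001]
 [ 0.006  1.    -0.002]
 [-0.001 -0.002 -1.   ]] [ 0.22030051 -0.3007719  -0.65605829]
[[ 0.    -0.965 -0.261  0.066]
 [ 1.    -0.     0.001 -0.001]
 [-0.001 -0.261  0.965 -0.142]
 [ 0.     0.     0.     1.   ]] 286.29192792995707
```

View pics/w1.png

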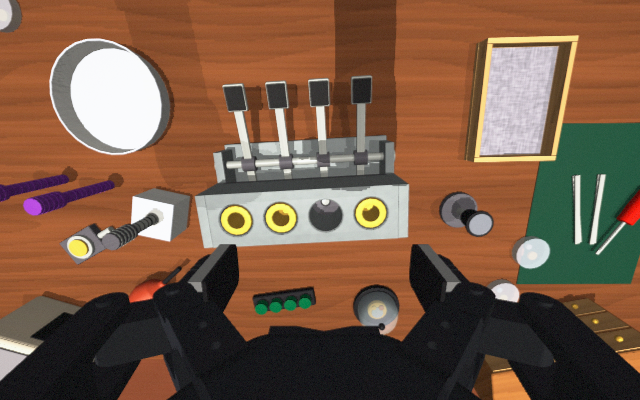

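The wrist view shows shells at (236,221), (281,218) and (371,212), and the empty nest at (326,215). The stand and rod are at about (160,215), with the yellow-topped loupe beyond. I'll cross-check positions with this view.

```bash
python3 - <<'E'
from h import *
Z=np.load('w1.npz');P=Z['P'];F=Z['F'];T=Z['T'];f=Z['f'];d=Z['d'];_=cam('wrist');im=_[5];cx,cy=im['cx'],im['cy']
hsv=cv2.cvtColor(F,cv2.COLOR_BGR2HSV)
ye=cv2.inRange(hsv,(20,60,80),(40,255,255))
n,l,st,c=cv2.connectedComponentsWithStats(ye)
def ray(u,v,z):
    w=T[:3,:3]@np.array([(u-cx)/f,(v-cy)/f,1]);t=(z-T[2,3])/w[2];return T[:3,3]+t*w
for i in range(1,n):
    if st[i,4]>100 and 200<c[i][0]<400 and c[i][1]<260:
        ys,xs=np.where(l==i);p=np.stack([xs,ys],1).astype(np.float32)
        e=cv2.fitEllipse(cv2.convexHull(p));print('shell',e[0],st[i,4],ray(*e[0],.145)[:2])
m=np.zeros((400,640),bool);m[170:260,60:200]=1
for z0,z1 in((.054,.062),(.115,.149),(.143,.16)):
    k=m&(P[...,2]>z0)&(P[...,2]<z1)&(d>0)&(abs(P[...,1]+.258)<.05)&(abs(P[...,0]-.615)<.05);q=P[k]
    print(z0,k.sum(),q.mean(0) if len(q) else'',cv2.minAreaRect((q[:,:2]*1000).astype(np.float32)) if len(q) else'')
k=np.zeros((400,640),bool);k[35:160,45:175]=1
k&=(P[...,2]>.028)&(P[...,2]<.045);print('pan',cv2.minEnclosingCircle((P[k][:,:2]*1000).astype(np.float32)))
k=(P[...,1]<-.29)&(P[...,1]>-.45)&(P[...,2]>.07)&(P[...,0]>.45)&(P[...,0]<.7);print('tall near', P[k].min(0),P[k].max(0))
Z=np.load('top0.npz');P=Z['P'];k=(P[...,1]<-.30)&(P[...,1]>-.5)&(P[...,2]>.04)&(P[...,0]>.48)&(P[...,0]<.8);u=k.astype(np.uint8);n,l,st,c=cv2.connectedComponentsWithStats(u)
for i in range(1,n):
    if st[i,4]>8:q=P[l==i];print(st[i,4],q.min(0).round(3),q.max(0).round(3))
E
```

```text
shell (370.53265380859375, 212.5050811767578) 697 [0.57785057 0.07878896]
shell (280.599853515625, 217.24346923828125) 686 [ 0.58364888 -0.03616298]
shell (235.99917602539062, 219.78826904296875) 705 [ 0.58681065 -0.09363255]
0.054 1245 [ 0.61176888 -0.25527993  0.05652585] ((615.02099609375, -259.7398681640625), (65.73603820800781, 65.49250030517578), 76.80555725097656)
0.115 508 [ 0.61199746 -0.25408053  0.13756   ] ((614.6945190429688, -258.3535461425781), (23.6336669921875, 23.80289649963379), 49.123470306396484)
0.143 292 [ 0.61374485 -0.25740503  0.14790899] ((614.7981567382812, -258.81439208984375), (23.292381286621094, 23.75377655029297), 61.50437927246094)
pan ((430.7974853515625, -313.1924133300781), 84.47500610351562)
tall near [ 0.54749597 -0.43881922  0.07004542] [ 0.58181083 -0.34591282  0.14047627]
237 [ 0.744 -0.341  0.04 ] [ 0.8   -0.3    0.062]
151 [ 0.558 -0.369  0.04 ] [ 0.581 -0.346  0.144]
176 [ 0.547 -0.448  0.04 ] [ 0.571 -0.424  0.145]
```

>>> step_arm(plan="-0.0082 -0.028 0.016 0 0 0 1;-0.0082 -0.028 0.016 0 0 0 1;-0.0082 -0.028 0.016 0 0 0 1;-0.0082 -0.028 0.016 0 0 0 1;-0.0082 -0.028 0.016 0 0 0 1;-0.0082 -0.028 0.016 0 0 0 1;-0.0082 -0.028 0.016 0 0 0 1;-0.0082 -0.028 0.016 0 0 0 1;-0.0082 -0.028 0.016 0 0 0 1;-0.0082 -0.027 0.016 0 0 0 1")

```text
clock: 4.2
tcp_pos: [0.6149, -0.2525, 0.1908]
tool_rot: [-0.002, 1.0, 0.001, 0.0]
ft_force: [0.7, -0.1, 0.3]
width: 0.0856
gripper_force: 0.0
```

>>> step_arm(plan="0 0 0 0 0 0 1;0 0 0 0 0 0 1;0 0 0 0 0 0 1;0 0 0 0 0 0 1;0 0 0 0 0 0 1;0 0 0 0 0 0 1;0 0 0 0 0 0 1;0 0 0 0 0 0 1;0 0 0 0 0 0 1;0 0 0 0 0 0 1")

```text
clock: 5.2
tcp_pos: [0.614, -0.2535, 0.1913]
tool_rot: [-0.0, 1.0, 0.0, -0.0]
ft_force: [0.4, -0.1, 0.2]
width: 0.0853
gripper_force: 0.0
```

```bash
python3 - <<'E'
from h import *
s=env.get_state();print(s['tcp_pos'],s['qpos'],R.from_quat(s['tool_rot']).as_matrix().round(4),s['ft_force'])
E
```

```text
[ 0.61400032 -0.2535309   0.19125733] [ 0.01832268  0.55581277  0.4623407   1.54516034 -0.2667731   1.10376384
  2.11204293] [[-1.e+00 -0.e+00 -1.e-04]
 [-0.e+00  1.e+00  1.e-04]
 [ 1.e-04  1.e-04 -1.e+00]] [ 0.44202765 -0.11049162  0.23459853]
```

>>> step_arm(plan="-0.001 -0.005 0.004 0 0 0 1;0 0 0.015 0 0 0 1;0 0 0.015 0 0 0 1;0 0 0.015 0 0 0 1;0 0 0.015 0 0 0 1;0 0 0.014 0 0 0 1;0 0 0 0 0 0 1;0 0 0 0 0 0 1;0 0 0 0 0 0 -1;0 0 0 0 0 0 -1", grip_force=50)

```text
clock: 6.2
tcp_pos: [0.6155, -0.2588, 0.1142]
tool_rot: [-0.0, 1.0, -0.0, 0.001]
ft_force: [1.0, 0.3, -0.1]
width: 0.0594
gripper_force: 0.0
```

>>> step_arm(plan="0 0 0 0 0 0 -1;0 0 0 0 0 0 -1;0 0 0 0 0 0 -1;0 0 0 0 0 0 -1;0 0 0 0 0 0 -1;0 0 0 0 0 0 -1;0 0 0 0 0 0 -1;0 0 0 0 0 0 -1;0 0 0 0 0 0 -1;0 0 0 0 0 0 -1")

```text
clock: 7.2
tcp_pos: [0.6153, -0.2587, 0.1138]
tool_rot: [-0.0, 1.0, -0.0, 0.0]
ft_force: [-0.2, 0.0, 5.4]
width: 0.0227
gripper_force: 48.9
```

>>> step_arm(plan="0 0 -0.01 0 0 0 -1;0 0 -0.015 0 0 0 -1;0 0 -0.02 0 0 0 -1;0 0 -0.02 0 0 0 -1;0 0 -0.02 0 0 0 -1;0 0 -0.02 0 0 0 -1;0 0 -0.02 0 0 0 -1;0 0 -0.02 0 0 0 -1;0 0 -0.02 0 0 0 -1;0 0 0 0 0 0 -1")

```text
clock: 8.2
tcp_pos: [0.616, -0.2595, 0.2823]
tool_rot: [0.0, 1.0, -0.001, 0.003]
ft_force: [0.2, -0.6, -2.1]
width: 0.0229
gripper_force: 49.0
```

>>> step_arm(plan="0.003 0.02 0 0 0 0 -1;0.003 0.02 0 0 0 0 -1;0.003 0.02 0 0 0 0 -1;0.003 0.02 0 0 0 0 -1;0.003 0.02 0 0 0 0 -1;0.003 0.02 0 0 0 0 -1;0.003 0.02 0 0 0 0 -1;0.003 0.02 0 0 0 0 -1;0.0035 0.0042 0 0 0 0 -1;0 0 0 0 0 0 -1")

```text
clock: 9.2
tcp_pos: [0.587, -0.094, 0.2782]
tool_rot: [-0.001, 1.0, 0.0, -0.0]
ft_force: [0.4, -0.4, -1.3]
width: 0.0226
gripper_force: 49.1
```

```bash
python3 - <<'E'
from h import *
s=env.get_state();print(s['tcp_pos'],s['qpos'].round(2),s['ft_force'])
F,d,P,T,f,im=cam('wrist');np.savez('w2.npz',F=F,d=d,P=P,T=T,f=f)
G,_,P2,T2,_,_=cam('side');np.savez('s2.npz',F=G,P=P2)
cv2.imwrite('pics/w2.png',np.hstack([F[100:400,120:520],G[80:380,150:550]]))
E
```

```text
[ 0.58695728 -0.09396723  0.27817478] [-0.26  0.36  0.47  1.61 -0.17  1.21  1.81] [ 0.39016482 -0.38914709 -1.34497828]
```

View pics/w2.png

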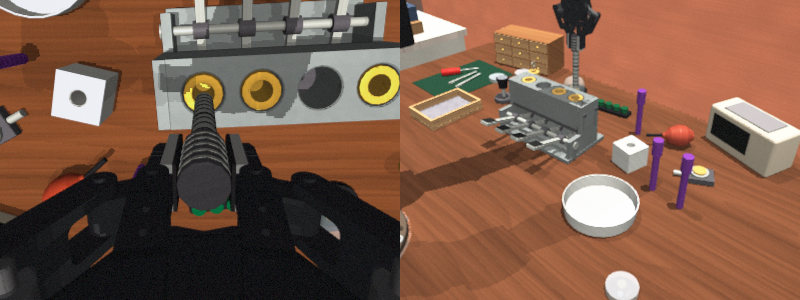

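The stand is empty. The rod is held upright just above shell 4 at crop (202,90). I'll fit the rod axis and the shell centre in the same view.

```bash
python3 - <<'E'
from h import *
Z=np.load('w2.npz');P=Z['P'];F=Z['F'];T=Z['T'];f=float(Z['f']);d=Z['d']
for a in np.arange(.165,.27,.015):
    k=(abs(P[...,2]-a)<.006)&(abs(P[...,0]-.587)<.025)&(abs(P[...,1]+.094)<.02);q=P[k]
    if len(q)>8:print(a.round(3),len(q),'y',(q[:,1].min()+q[:,1].max())/2,'width',np.ptp(q[:,1]),'xmin',np.percentile(q[:,0],5),'ymean',q[:,1].mean())
hsv=cv2.cvtColor(F,cv2.COLOR_BGR2HSV)
ye=cv2.inRange(hsv,(15,90,90),(40,255,255))
n,l,st,c=cv2.connectedComponentsWithStats(ye)
im=env.get_image('wrist');cx,cy=im['cx'],im['cy']
def ray(u,v,z):
    w=T[:3,:3]@np.array([(u-cx)/f,(v-cy)/f,1]);t=(z-T[2,3])/w[2];return T[:3,3]+t*w
for i in range(1,n):
    if st[i,4]>100:
        p=np.argwhere(l==i)[:,::-1].astype(np.float32);e=cv2.fitEllipse(cv2.convexHull(p));print('shell',np.round(e[0],1),e[1],ray(*e[0],.145)[:2])
E
```

```text
0.18 55 y -0.0951708480215408 width 0.015324227964624584 xmin 0.5788784538326947 ymean -0.09501077503583402
0.195 68 y -0.0947385616561715 width 0.015596250321086844 xmin 0.5789395737405626 ymean -0.09482938430127011
0.21 87 y -0.09470692862628842 width 0.01587581218821818 xmin 0.5789750574221589 ymean -0.09479964259842122
0.225 100 y -0.09475196146377605 width 0.015155634188975503 xmin 0.5789600253345516 ymean -0.09482883295485829
0.24 140 y -0.09493106783846086 width 0.01597949899569749 xmin 0.5789843885216218 ymean -0.09472874175171915
0.255 160 y -0.09474558245940473 width 0.01549960499735449 xmin 0.5790931136443545 ymean -0.09459989259448688
0.27 41 y -0.09506255193440946 width 0.01947918952874514 xmin 0.5755425588519669 ymean -0.09511935832191373
shell [590.1  64.2] (2.3943161964416504, 153.86167907714844) [0.47023177 0.14014523]
shell [621.4  78.4] (56.57262420654297, 160.3561553955078) [0.48180826 0.1708546 ]
shell [498.4 184.2] (38.38215637207031, 44.20228576660156) [0.57824668 0.0765338 ]
shell [381.  189.7] (39.33241271972656, 40.77678680419922) [ 0.58392716 -0.03813769]
shell [322.9 192.4] (39.40116882324219, 40.08287048339844) [ 0.58664045 -0.09533828]
shell [103.3 234.1] (19.695144653320312, 23.852659225463867) [ 0.63094606 -0.32059258]
shell [550.4 277.4] (35.01921081542969, 63.20879364013672) [0.68006256 0.14874576]
```

>>> step_arm(plan="0 -0.0005 0.008 0 0 0 -1;0 0 0.008 0 0 0 -1;0 0 0.008 0 0 0 -1;0 0 0.008 0 0 0 -1;0 0 0.008 0 0 0 -1;0 0 0.008 0 0 0 -1;0 0 0.008 0 0 0 -1;0 0 0.008 0 0 0 -1;0 0 0.008 0 0 0 -1;0 0 0 0 0 0 -1")

```text
clock: 10.35
tcp_pos: [0.5868, -0.0947, 0.205]
tool_rot: [-0.0, 1.0, 0.0, -0.001]
ft_force: [-0.8, -0.4, -1.6]
width: 0.023
gripper_force: 49.1
```

>>> step_arm(plan="0 0 0.001 0 0 0 -1;0 0 0.001 0 0 0 -1;0 0 0.001 0 0 0 -1;0 0 0.001 0 0 0 -1;0 0 0.001 0 0 0 -1;0 0 0.001 0 0 0 -1;0 0 0 0 0 0 -1;0 0 0 0 0 0 -1;0 0 0 0 0 0 -1;0 0 0 0 0 0 -1")

```text
clock: 11.35
tcp_pos: [0.5875, -0.0948, 0.2004]
tool_rot: [-0.0, 1.0, 0.0, 0.0]
ft_force: [-0.4, 0.5, -2.6]
width: 0.0229
gripper_force: 49.1
```

>>> step_arm(plan="0 0 0.003 0 0 0 -1;0 0 0.003 0 0 0 -1;0 0 0.003 0 0 0 -1;0 0 0.001 0 0 0 -1;0 0 0.001 0 0 0 -1;0 0 0.001 0 0 0 -1;0 0 0.0005 0 0 0 -1;0 0 0 0 0 0 -1;0 0 0 0 0 0 -1;0 0 0 0 0 0 -1")

```text
clock: 12.35
tcp_pos: [0.5879, -0.0949, 0.1887]
tool_rot: [-0.0, 1.0, 0.0, 0.001]
ft_force: [-1.4, 0.3, 6.4]
width: 0.0231
gripper_force: 49.8
```

>>> step_arm(plan="0 0 -0.005 0 0 0 -1;0 0 -0.008 0 0 0 -1;0 0 -0.01 0 0 0 -1;0 0 -0.01 0 0 0 -1;0 0 -0.01 0 0 0 -1;0 0 -0.01 0 0 0 -1;0 0 -0.01 0 0 0 -1;0 0 -0.01 0 0 0 -1;0 0 -0.01 0 0 0 -1;0 0 -0.007 0 0 0 -1")

```text
clock: 13.35
tcp_pos: [0.5877, -0.0949, 0.2789]
tool_rot: [-0.0, 1.0, 0.0, 0.0]
ft_force: [-0.3, 0.3, -2.0]
width: 0.0228
gripper_force: 49.2
```

>>> step_arm(plan="0.001 0.015 0 0 0 0 -1;0.001 0.015 0 0 0 0 -1;0.001 0.015 0 0 0 0 -1;0 0.0125 0 0 0 0 -1;0 0 0 0 0 0 -1;0 0 0 0 0 0 -1;0 0 0.008 0 0 0 -1;0 0 0.008 0 0 0 -1;0 0 0.008 0 0 0 -1;0 0 0.008 0 0 0 -1")

```text
clock: 14.35
tcp_pos: [0.5842, -0.0378, 0.2447]
tool_rot: [0.0, 1.0, -0.0, -0.0]
ft_force: [-0.3, -0.3, -0.9]
width: 0.0228
gripper_force: 49.2
```

>>> step_arm(plan="0 0 0.008 0 0 0 -1;0 0 0.008 0 0 0 -1;0 0 0.008 0 0 0 -1;0 0 0.008 0 0 0 -1;0 0 0.008 0 0 0 -1;0 0 0.002 0 0 0 -1;0 0 0.002 0 0 0 -1;0 0 0.001 0 0 0 -1;0 0 0.001 0 0 0 -1;0 0 0 0 0 0 -1")

```text
clock: 15.35
tcp_pos: [0.5862, -0.0374, 0.2025]
tool_rot: [-0.0, 1.0, 0.0, 0.002]
ft_force: [-2.6, 1.1, 16.6]
width: 0.0228
gripper_force: 51.2
```

>>> step_arm(plan="0 0 -0.004 0 0 0 -1;0 0 -0.008 0 0 0 -1;0 0 -0.01 0 0 0 -1;0 0 -0.01 0 0 0 -1;0 0 -0.01 0 0 0 -1;0 0 -0.01 0 0 0 -1;0 0 -0.01 0 0 0 -1;0 0 -0.01 0 0 0 -1;0 0 -0.006 0 0 0 -1;0 0 0 0 0 0 -1")

```text
clock: 16.35
tcp_pos: [0.585, -0.0374, 0.2788]
tool_rot: [-0.0, 1.0, 0.0, 0.001]
ft_force: [-0.0, -0.9, -0.5]
width: 0.023
gripper_force: 49.3
```

>>> step_arm(plan="0.001 0.019 0 0 0 0 -1;0.001 0.02 0 0 0 0 -1;0.001 0.02 0 0 0 0 -1;0.001 0.02 0 0 0 0 -1;0.001 0.02 0 0 0 0 -1;0.0005 0.017 0 0 0 0 -1;0 0 0 0 0 0 -1;0 0 0 0 0 0 -1;0 0 0.008 0 0 0 -1;0 0 0.008 0 0 0 -1")

```text
clock: 17.35
tcp_pos: [0.579, 0.0774, 0.2612]
tool_rot: [0.001, 1.0, -0.0, 0.0]
ft_force: [-0.5, 0.1, -1.7]
width: 0.023
gripper_force: 49.2
```

>>> step_arm(plan="0 0 0.008 0 0 0 -1;0 0 0.008 0 0 0 -1;0 0 0.008 0 0 0 -1;0 0 0.008 0 0 0 -1;0 0 0.008 0 0 0 -1;0 0 0.008 0 0 0 -1;0 0 0.007 0 0 0 -1;0 0 0.003 0 0 0 -1;0 0 0.002 0 0 0 -1;0 0 0.001 0 0 0 -1")

```text
clock: 18.35
tcp_pos: [0.5799, 0.0786, 0.2024]
tool_rot: [0.0, 1.0, 0.0, 0.001]
ft_force: [-4.0, 0.0, 18.0]
width: 0.0227
gripper_force: 51.1
```

>>> step_arm(plan="0 0 -0.004 0 0 0 -1;0 0 -0.008 0 0 0 -1;0 0 -0.01 0 0 0 -1;0 0 -0.01 0 0 0 -1;0 0 -0.01 0 0 0 -1;0 0 -0.01 0 0 0 -1;0 0 -0.01 0 0 0 -1;0 0 -0.01 0 0 0 -1;0 0 -0.005 0 0 0 -1;0 0 0 0 0 0 -1")

```text
clock: 19.35
tcp_pos: [0.5794, 0.0787, 0.2787]
tool_rot: [-0.0, 1.0, 0.0, 0.001]
ft_force: [0.3, 0.4, -2.3]
width: 0.0226
gripper_force: 49.6
```

>>> step_arm(plan="-0.003 -0.02 0 0 0 0 -1;-0.003 -0.03 0 0 0 0 -1;-0.003 -0.03 0 0 0 0 -1;-0.003 -0.03 0 0 0 0 -1;-0.003 -0.03 0 0 0 0 -1;-0.003 -0.03 0 0 0 0 -1;-0.003 -0.03 0 0 0 0 -1;-0.003 -0.03 0 0 0 0 -1;-0.003 -0.03 0 0 0 0 -1;-0.003 -0.03 0 0 0 0 -1")

```text
clock: 20.35
tcp_pos: [0.6088, -0.2124, 0.2772]
tool_rot: [-0.0, 1.0, 0.0, -0.0]
ft_force: [0.8, -0.3, -1.1]
width: 0.0229
gripper_force: 49.4
```

>>> step_arm(plan="-0.003 -0.03 0 0 0 0 -1;-0.003 -0.0172 0 0 0 0 -1;0 0 0 0 0 0 -1;0 0 0 0 0 0 -1;0 0 0.016 0 0 0 -1;0 0 0.016 0 0 0 -1;0 0 0.016 0 0 0 -1;0 0 0.016 0 0 0 -1;0 0 0.016 0 0 0 -1;0 0 0 0 0 0 -1")

```text
clock: 21.35
tcp_pos: [0.6143, -0.2555, 0.1955]
tool_rot: [-0.001, 1.0, 0.001, -0.002]
ft_force: [-0.4, 0.8, -1.7]
width: 0.0233
gripper_force: 49.4
```

```bash
python3 - <<'E'
from h import *
s=env.get_state();print(s['tcp_pos'],s['qpos'].round(2),s['ft_force'])
F,d,P,T,f,im=cam('wrist');cv2.imwrite('pics/w3.png',F[60:360,120:520])
E
```

```text
[ 0.61433464 -0.25551717  0.19548904] [ 0.02  0.56  0.47  1.53 -0.27  1.12  2.12] [-0.40873279  0.84674064 -1.7170786 ]
```

View pics/w3.png

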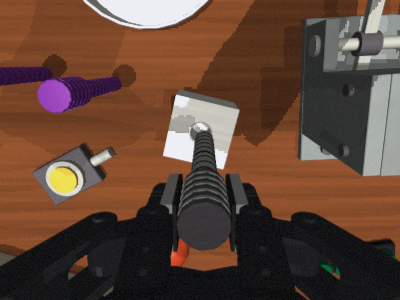

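The rod is over the hole at crop (200,130), about 3 mm off in y. I'll correct that and insert it.

>>> step_arm(plan="-0.001 -0.003 0 0 0 0 -1;0 0 0.007 0 0 0 -1;0 0 0.009 0 0 0 -1;0 0 0.009 0 0 0 -1;0 0 0 0 0 0 -1;0 0 0 0 0 0 -1;0 0 0 0 0 0 -1;0 0 0 0 0 0 -1;0 0 0 0 0 0 -1;0 0 0 0 0 0 -1")

```text
clock: 22.4
tcp_pos: [0.6161, -0.2615, 0.173]
tool_rot: [-0.0, 1.0, 0.0, 0.0]
ft_force: [0.7, -0.9, -1.1]
width: 0.0229
gripper_force: 49.4
```

>>> step_arm(plan="0.001 0.003 0 0 0 0 -1;0 0 0 0 0 0 -1;0 0 0 0 0 0 -1;0 0 0 0 0 0 -1;0 0 0.005 0 0 0 -1;0 0 0.005 0 0 0 -1;0 0 0.005 0 0 0 -1;0 0 0.005 0 0 0 -1;0 0 0 0 0 0 -1;0 0 0 0 0 0 -1")

```text
clock: 23.4
tcp_pos: [0.6149, -0.2586, 0.1526]
tool_rot: [0.0, 1.0, 0.0, -0.0]
ft_force: [-0.5, -1.5, -1.9]
width: 0.023
gripper_force: 49.4
```

Tip is 9 mm into the hole with no load. Continue down another 38 mm.

>>> step_arm(plan="0 0 0.006 0 0 0 -1;0 0 0.007 0 0 0 -1;0 0 0.007 0 0 0 -1;0 0 0.007 0 0 0 -1;0 0 0.006 0 0 0 -1;0 0 0.003 0 0 0 -1;0 0 0.002 0 0 0 -1;0 0 0 0 0 0 -1;0 0 0 0 0 0 -1;0 0 0 0 0 0 -1")

```text
clock: 24.4
tcp_pos: [0.6152, -0.2586, 0.1151]
tool_rot: [-0.0, 1.0, -0.0, 0.0]
ft_force: [0.3, 0.2, -1.1]
width: 0.023
gripper_force: 49.4
```

>>> step_arm(plan="0 0 0 0 0 0 -0.6;0 0 0 0 0 0 -0.4;0 0 0 0 0 0 -0.1;0 0 0 0 0 0 0.3;0 0 0 0 0 0 1;0 0 0 0 0 0 1;0 0 0 0 0 0 1;0 0 0 0 0 0 1;0 0 -0.01 0 0 0 1;0 0 -0.02 0 0 0 1")

```text
clock: 25.4
tcp_pos: [0.6141, -0.2581, 0.1442]
tool_rot: [0.0, 1.0, 0.0, -0.001]
ft_force: [-0.5, -0.4, 1.0]
width: 0.0859
gripper_force: 0.0
```

>>> step_arm(plan="0 0 -0.025 0 0 0 1;0 0 -0.03 0 0 0 1;0 0 -0.03 0 0 0 1;0.01 0 -0.03 0 0 0 1;0.02 0 -0.02 0 0 0 1;0.03 0 -0.01 0 0 0 1;0.02 0 0 0 0 0 1;0 0 0 0 0 0 1;0 0 0 0 0 0 1;0 0 0 0 0 0 1")

```text
clock: 26.4
tcp_pos: [0.5358, -0.2582, 0.2899]
tool_rot: [-0.0, 1.0, 0.0, 0.0]
ft_force: [0.4, -0.3, 0.1]
width: 0.0858
gripper_force: 0.0
```

```bash
python3 - <<'E'
from h import *
s=env.get_state();print(s['tcp_pos'],s['qpos'].round(2),s['ft_force'])
F,d,P,T,f,im=cam('wrist');cv2.imwrite('pics/w4.png',F)
k=(abs(P[...,0]-.615)<.04)&(abs(P[...,1]+.2585)<.04)&(P[...,2]>.142)&(P[...,2]<.17);print(k.sum(),P[k].mean(0))
E
```

```text
[ 0.53581454 -0.25816208  0.28994084] [-0.    0.36  0.51  1.59 -0.18  1.23  2.11] [ 0.3960654  -0.29903239  0.08214193]
382 [ 0.61203059 -0.25883464  0.14834154]
```

View pics/w4.png

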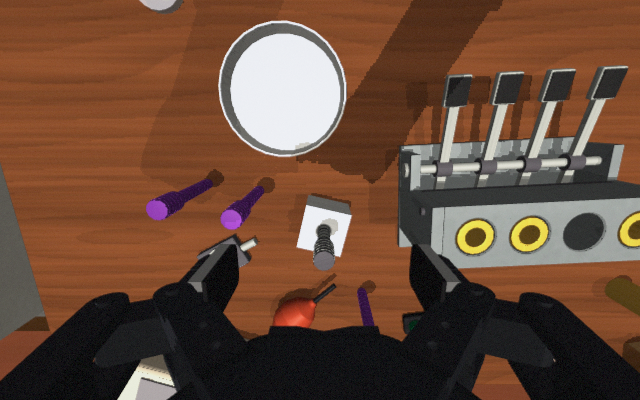

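Rod stands in its stand at (322,245). Now shut the gripper and go to lever 4.

>>> step_arm(plan="0.0108 0.0156 0.017 0 0 0 -1;0.0108 0.0156 0.017 0 0 0 -1;0.0108 0.0156 0.017 0 0 0 -1;0.0108 0.0156 0.017 0 0 0 -1;0.0108 0.0156 0.017 0 0 0 -1;0.0108 0.0156 0.017 0 0 0 -1;0.0108 0.0156 0.017 0 0 0 -1;0.0108 0.0156 0.017 0 0 0 -1;0.0108 0.0156 0.017 0 0 0 -1;0.0108 0.0156 0.017 0 0 0 -1")

```text
clock: 27.45
tcp_pos: [0.4272, -0.1018, 0.1191]
tool_rot: [-0.0, 1.0, -0.0, 0.0]
ft_force: [1.0, 0.7, -0.2]
width: -0.0001
gripper_force: 0.0
```

>>> step_arm(plan="0 0 0 0 0 0 -1;0 0 0 0 0 0 -1;0 0 0 0 0 0 -1;0 0 0.01 0 0 0 -1;0 0 0.01 0 0 0 -1;0 0 0.01 0 0 0 -1;0 0 0.005 0 0 0 -1;0 0 0.005 0 0 0 -1;0 0 0.005 0 0 0 -1;0 0 0.005 0 0 0 -1")

```text
clock: 28.45
tcp_pos: [0.4263, -0.1027, 0.0696]
tool_rot: [0.0, 1.0, 0.0, -0.001]
ft_force: [-4.1, -0.6, 10.7]
width: 0.0003
gripper_force: 4.7
```

>>> step_arm(plan="0 0 0.006 0 0 0 -1;0 0 0.006 0 0 0 -1;0 0 0.006 0 0 0 -1;0 0 0.006 0 0 0 -1;0 0 0.006 0 0 0 -1;0 0 0.006 0 0 0 -1;0 0 0.004 0 0 0 -1;0 0 0.003 0 0 0 -1;0 0 0.002 0 0 0 -1;0 0 0 0 0 0 -1")

```text
clock: 29.45
tcp_pos: [0.4271, -0.1027, 0.0248]
tool_rot: [0.0, 1.0, 0.0, 0.0]
ft_force: [-1.3, -0.4, 6.8]
width: -0.0005
gripper_force: 3.6
```

>>> step_arm(plan="0 0 0.0015 0 0 0 -1;0 0 0.0015 0 0 0 -1;0 0 0.001 0 0 0 -1;0 0 0 0 0 0 -1;0 0 0 0 0 0 -1;0 0 0 0 0 0 -1;0 0 0 0 0 0 -1;0 0 0 0 0 0 -1;0 0 0 0 0 0 -1;0 0 0 0 0 0 -1")

```text
clock: 30.45
tcp_pos: [0.4276, -0.1027, 0.0227]
tool_rot: [0.0, 1.0, 0.001, 0.001]
ft_force: [-11.4, 3.4, 49.5]
width: 0.0
gripper_force: 25.1
```

>>> step_arm(plan="0 0 -0.01 0 0 0 -1;0 0 -0.02 0 0 0 -1;0 0 -0.03 0 0 0 -1;0 0 -0.02 0 0 0 -1;0 0.01 -0.02 0 0 0 -1;0.001 0.03 0 0 0 0 -1;0.001 0.03 0 0 0 0 -1;0.001 0.03 0 0 0 0 -1;0.001 0.03 0 0 0 0 -1;0.001 0.03 0 0 0 0 -1")

```text
clock: 31.45
tcp_pos: [0.4219, 0.0586, 0.1207]
tool_rot: [0.0, 1.0, 0.0, 0.0]
ft_force: [0.5, -0.8, 0.3]
width: 0.0004
gripper_force: 0.0
```

>>> step_arm(plan="0 0.0137 0 0 0 0 -1;0 0 0 0 0 0 -1;0 0 0.01 0 0 0 -1;0 0 0.01 0 0 0 -1;0 0 0.01 0 0 0 -1;0 0 0.005 0 0 0 -1;0 0 0.005 0 0 0 -1;0 0 0.005 0 0 0 -1;0 0 0.006 0 0 0 -1;0 0 0.006 0 0 0 -1")

```text
clock: 32.45
tcp_pos: [0.4211, 0.0708, 0.0636]
tool_rot: [0.0, 1.0, 0.0, -0.001]
ft_force: [-5.0, -0.6, 9.7]
width: 0.0001
gripper_force: 4.8
```

>>> step_arm(plan="0 0 0.006 0 0 0 -1;0 0 0.006 0 0 0 -1;0 0 0.006 0 0 0 -1;0 0 0.006 0 0 0 -1;0 0 0.006 0 0 0 -1;0 0 0.004 0 0 0 -1;0 0 0 0 0 0 -1;0 0 0 0 0 0 -1;0 0 0 0 0 0 -1;0 0 0 0 0 0 -1")

```text
clock: 33.45
tcp_pos: [0.4218, 0.071, 0.0297]
tool_rot: [0.0, 1.0, -0.0, -0.0]
ft_force: [-1.0, -1.1, 1.3]
width: -0.0
gripper_force: 1.0
```

>>> step_arm(plan="0 0 0.003 0 0 0 -1;0 0 0.002 0 0 0 -1;0 0 0.001 0 0 0 -1;0 0 0.001 0 0 0 -1;0 0 0 0 0 0 -1;0 0 0 0 0 0 -1;0 0 0 0 0 0 -1;0 0 0 0 0 0 -1;0 0 0 0 0 0 -1;0 0 0 0 0 0 -1")

```text
clock: 34.45
tcp_pos: [0.4228, 0.0711, 0.0243]
tool_rot: [0.0, 1.0, 0.001, 0.001]
ft_force: [-6.7, -3.4, 37.4]
width: 0.0
gripper_force: 19.2
```

>>> step_arm(plan="0 0 -0.01 0 0 0 -1;0 0 -0.02 0 0 0 -1;0 0 -0.04 0 0 0 0;0 0 -0.04 0 0 0 1;0 0 -0.04 0 0 0 1;0 0 -0.04 0 0 0 1;-0.01 0 -0.02 0 0 0 1;-0.03 0.001 -0.01 0 0 0 1;-0.03 0.002 0 0 0 0 1;-0.03 0.002 0 0 0 0 1")

```text
clock: 35.45
tcp_pos: [0.5237, 0.0765, 0.2435]
tool_rot: [-0.0, 1.0, 0.0, 0.001]
ft_force: [-0.5, 0.4, 0.1]
width: 0.0852
gripper_force: 0.0
```

>>> step_arm(plan="-0.03 0.002 0 0 0 0 1;-0.02 0.001 0 0 0 0 1;-0.007 0 0 0 0 0 1;0 0 0 0 0 0 1;0 0 0 0 0 0 1;0 0 0 0 0 0 1;0 0 0 0 0 0 1;0 0 0 0 0 0 1;0 0 0 0 0 0 1;0 0 0 0 0 0 1")

```text
clock: 36.45
tcp_pos: [0.5789, 0.0792, 0.2429]
tool_rot: [-0.0, 1.0, 0.0, 0.0]
ft_force: [-0.6, -0.6, -0.0]
width: 0.0852
gripper_force: 0.0
```

```bash
cat >> h.py <<'E'
def shells(show=None):
    s=env.get_state();print('tcp',s['tcp_pos'].round(4),'q',s['qpos'].round(2),s['ft_force'].round(1))
    F,d,P,T,f,im=cam('wrist')
    if show:cv2.imwrite(show,F)
    ye=cv2.inRange(cv2.cvtColor(F,cv2.COLOR_BGR2HSV),(15,90,60),(40,255,255))
    for a,b in(('up',.170),('flush',.140)):
        m=(P[...,2]>a_lo[a])&(P[...,2]<a_lo[a]+.016)&(ye>0)&(P[...,0]>.5)&(P[...,0]<.66)
        n,l,st,c=cv2.connectedComponentsWithStats(m.astype(np.uint8))
        for i in range(1,n):
            if st[i,4]>150:
                q=P[l==i];cc,r=cv2.minEnclosingCircle((q[:,:2]*1000).astype(np.float32));print(a,np.round(cc,1),round(r,1),'z',np.median(q[:,2]).round(4),'px',c[i].round(),st[i,4])
    return F,P
a_lo={'up':.172,'flush':.137}
E
python3 -c "
from h import *
shells('pics/w5.png')"
```

```text
tcp [0.5789 0.0792 0.2429] q [-0.56  0.37  0.45  1.69 -0.18  1.12  1.52] [-0.6 -0.6 -0. ]
up [578.7  78.5] 19.9 z 0.1779 px [324. 212.] 1490
up [587.9 -95.2] 20.8 z 0.1777 px [ 99. 223.] 1758
flush [585.9 -38.3] 21.2 z 0.1435 px [192. 208.] 1235
flush [588.4 -94.4] 20.4 z 0.1465 px [139. 205.] 469
```

View pics/w5.png

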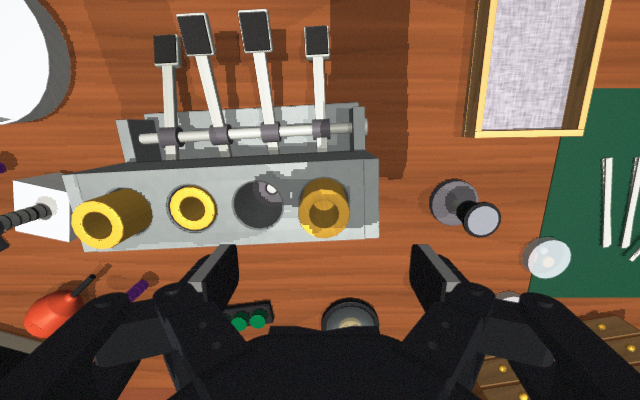

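Shells 1 at (324,212) and 4 at (99,223) are both raised, tops at 0.178. Gripping shell 1.

>>> step_arm(plan="0 -0.0007 0.012 0 0 0 1;0 0 0.015 0 0 0 1;0 0 0.015 0 0 0 1;0 0 0.015 0 0 0 1;0 0 0.015 0 0 0 1;0 0 0.012 0 0 0 1;0 0 0.008 0 0 0 1;0 0 0.004 0 0 0 1;0 0 0 0 0 0 1;0 0 0 0 0 0 0", grip_force=60)

```text
clock: 37.5
tcp_pos: [0.5793, 0.0784, 0.1472]
tool_rot: [0.0, 1.0, 0.0, 0.0]
ft_force: [-1.0, -0.6, -0.0]
width: 0.0733
gripper_force: 0.0
```

>>> step_arm(plan="0 0 0 0 0 0 -0.2;0 0 0 0 0 0 -0.5;0 0 0 0 0 0 -1;0 0 0 0 0 0 -1;0 0 0 0 0 0 -1;0 0 0 0 0 0 -1;0 0 0 0 0 0 -1;0 0 0 0 0 0 -1;0 0 0 0 0 0 -1;0 0 0 0 0 0 -1")

```text
clock: 38.5
tcp_pos: [0.5793, 0.0786, 0.1473]
tool_rot: [-0.0, 1.0, 0.0, 0.0]
ft_force: [-0.7, 0.6, 5.6]
width: 0.0384
gripper_force: 60.1
```

>>> step_arm(plan="0 0 -0.005 0 0 0 -1;0 0 -0.008 0 0 0 -1;0 0 -0.01 0 0 0 -1;0 0 -0.015 0 0 0 -1;0 0 -0.015 0 0 0 -1;0 0 -0.015 0 0 0 -1;0 0 -0.015 0 0 0 -1;0 0 -0.015 0 0 0 -1;0 0 -0.01 0 0 0 -1;0 0 0 0 0 0 -1")

```text
clock: 39.5
tcp_pos: [0.5797, 0.0784, 0.2565]
tool_rot: [0.0, 1.0, 0.0, 0.001]
ft_force: [0.4, 0.4, -3.2]
width: 0.0382
gripper_force: 60.6
```

```bash
cat >> h.py <<'E'
def dests():
    F,d,P,T,f,im=cam('top');b=(d>0)
    # rim height pixels within loose regions
    k=b&(P[...,2]>.02)&(P[...,2]<.045)
    t=k&(P[...,1]>.19)&(P[...,1]<.45)&(P[...,0]>.3)&(P[...,0]<.57)
    p=k&(P[...,1]<-.19)&(P[...,1]>-.45)&(P[...,0]>.3)&(P[...,0]<.54)
    for nm,m in(('tray',t),('pan',p)):
        n,l,st,c=cv2.connectedComponentsWithStats(m.astype(np.uint8),connectivity=8)
        if n<2: print(nm,'none');continue
        i=1+st[1:,4].argmax();q=(P[l==i][:,:2]*1000).astype(np.float32)
        print(nm,st[i,4],cv2.minAreaRect(q) if nm=='tray' else cv2.minEnclosingCircle(q))
    return F,P
E
python3 -c "
from h import *
print(env.get_state()['tcp_pos']);F,P=dests();cv2.imwrite('pics/t6.png',F)"
```

```text
[0.57974687 0.07839305 0.25649348]
tray 414 ((439.4490661621094, 368.7931823730469), (46.43187713623047, 178.30792236328125), 89.5328369140625)
pan 424 ((430.6936950683594, -312.56378173828125), 84.25279998779297)
```

>>> step_arm(plan="0.005 -0.02 0 0 0 0 -1;0.009 -0.03 0 0 0 0 -1;0.009 -0.03 0 0 0 0 -1;0.009 -0.03 0 0 0 0 -1;0.009 -0.03 0 0 0 0 -1;0.009 -0.03 0 0 0 0 -1;0.009 -0.03 0 0 0 0 -1;0.009 -0.03 0 0 0 0 -1;0.009 -0.03 0 0 0 0 -1;0.009 -0.03 0 0 0 0 -1")

```text
clock: 40.55
tcp_pos: [0.492, -0.2124, 0.254]
tool_rot: [-0.0, 1.0, 0.0, -0.001]
ft_force: [0.5, -0.2, -4.5]
width: 0.0384
gripper_force: 60.7
```

>>> step_arm(plan="0.009 -0.03 0 0 0 0 -1;0.009 -0.03 0 0 0 0 -1;0.009 -0.03 0 0 0 0 -1;0.0007 -0.011 0 0 0 0 -1;0 0 0 0 0 0 -1;0 0 0.02 0 0 0 -1;0 0 0.03 0 0 0 -1;0 0 0.03 0 0 0 -1;0 0 0.03 0 0 0 -1;0 0 0.02 0 0 0 -1")

```text
clock: 41.55
tcp_pos: [0.4651, -0.31, 0.1222]
tool_rot: [-0.001, 1.0, 0.001, -0.001]
ft_force: [0.6, -1.0, -3.3]
width: 0.0385
gripper_force: 60.9
```

```bash
python3 -c "
from h import *
s=env.get_state();print(s['tcp_pos'],s['qpos'].round(2),s['ft_force'])
F,P=dests()
G=cam('wrist')[0];cv2.imwrite('pics/tw6.png',np.hstack([F[60:360,100:500],G[:300,120:520]]))"
```

```text
[ 0.46514733 -0.30995871  0.12224889] [ 0.11  0.48  0.53  1.89 -0.32  0.85  2.38] [ 0.64566802 -0.9645701  -3.32495333]
tray 902 ((439.4378356933594, 323.7031555175781), (179.0550079345703, 132.64151000976562), 0.7896060943603516)
pan 240 ((430.5218811035156, -311.7503967285156), 83.70677185058594)
```

View pics/tw6.png

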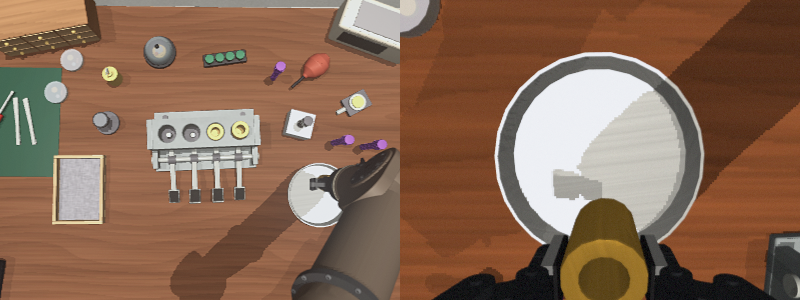

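Pan and tray haven't moved. The shell is over the +x part of the pan, so I'll lower it.

>>> step_arm(plan="0 0 0.012 0 0 0 -1;0 0 0.015 0 0 0 -1;0 0 0.015 0 0 0 -1;0 0 0.012 0 0 0 -1;0 0 0.008 0 0 0 -1;0 0 0.006 0 0 0 -1;0 0 0.004 0 0 0 -1;0 0 0 0 0 0 -1;0 0 0 0 0 0 -1;0 0 0 0 0 0 -1")

```text
clock: 42.65
tcp_pos: [0.4656, -0.3127, 0.0532]
tool_rot: [0.0, 1.0, -0.0, 0.0]
ft_force: [-0.5, 0.4, -3.1]
width: 0.0382
gripper_force: 61.1
```

>>> step_arm(plan="0 0 0.003 0 0 0 -1;0 0 0.002 0 0 0 -1;0 0 0.001 0 0 0 -1;0 0 0.001 0 0 0 -1;0 0 0.001 0 0 0 -1;0 0 0.0005 0 0 0 -1;0 0 0.0005 0 0 0 -1;0 0 0 0 0 0 -1;0 0 0 0 0 0 -1;0 0 0 0 0 0 -1")

```text
clock: 43.65
tcp_pos: [0.4654, -0.3125, 0.0438]
tool_rot: [-0.0, 1.0, -0.0, 0.0]
ft_force: [0.7, -0.2, -4.2]
width: 0.0385
gripper_force: 61.1
```

>>> step_arm(plan="0 0 0.0005 0 0 0 -1;0 0 0.0005 0 0 0 -1;0 0 0.0005 0 0 0 -1;0 0 0 0 0 0 -1;0 0 0 0 0 0 -1;0 0 0 0 0 0 -1;0 0 0 0 0 0 -1;0 0 0 0 0 0 -1;0 0 0 0 0 0 -1;0 0 0 0 0 0 -1")

```text
clock: 44.65
tcp_pos: [0.4654, -0.3125, 0.0424]
tool_rot: [-0.0, 1.0, 0.0, 0.0]
ft_force: [-1.2, 0.4, 1.9]
width: 0.0381
gripper_force: 61.4
```

>>> step_arm(plan="0 0 0 0 0 0 -0.3;0 0 0 0 0 0 0;0 0 0 0 0 0 0.5;0 0 0 0 0 0 1;0 0 0 0 0 0 1;0 0 -0.01 0 0 0 1;0 0 -0.02 0 0 0 1;0 0 -0.03 0 0 0 1;0 0 -0.04 0 0 0 1;0 0 -0.04 0 0 0 1")

```text
clock: 45.65
tcp_pos: [0.4648, -0.3125, 0.1842]
tool_rot: [0.0, 1.0, -0.0, -0.0]
ft_force: [0.9, 0.1, -0.6]
width: 0.0856
gripper_force: 0.0
```

>>> step_arm(plan="0 0 -0.03 0 0 0 1;-0.01 0.02 -0.02 0 0 0 1;-0.015 0.028 -0.01 0 0 0 1;-0.015 0.028 0 0 0 0 1;-0.016 0.028 0 0 0 0 1;-0.016 0.028 0 0 0 0 1;-0.016 0.028 0 0 0 0 1;-0.016 0.028 0 0 0 0 1;-0.0165 0.0275 0 0 0 0 1;-0.002 0.002 0 0 0 0 1")

```text
clock: 46.65
tcp_pos: [0.5897, -0.0898, 0.2425]
tool_rot: [-0.003, 1.0, 0.001, 0.0]
ft_force: [-0.2, 1.1, -0.5]
width: 0.0855
gripper_force: 0.0
```

>>> step_arm(plan="0 0 0.01 0 0 0 1;0 0 0.01 0 0 0 1;0 0 0 0 0 0 1;0 0 0 0 0 0 1;0 0 0 0 0 0 1;0 0 0 0 0 0 1;0 0 0 0 0 0 1;0 0 0 0 0 0 1;0 0 0 0 0 0 1;0 0 0 0 0 0 1")

```text
clock: 47.65
tcp_pos: [0.5878, -0.095, 0.2223]
tool_rot: [-0.0, 1.0, 0.0, 0.0]
ft_force: [-0.0, 0.9, 0.6]
width: 0.0854
gripper_force: 0.0
```

```bash
python3 -c "
from h import *
shells()
F,d,P,T,f,im=cam('top');k=(abs(P[...,0]-.43)<.1)&(abs(P[...,1]+.31)<.1)&(P[...,2]>.06)&(P[...,2]<.1)
print(k.sum(),cv2.minAreaRect((P[k][:,:2]*1000).astype(np.float32)),np.median(P[k],0))"
```

```text
tcp [ 0.5878 -0.095   0.2223] q [-0.3   0.42  0.53  1.69 -0.24  1.09  1.87] [-0.   0.9  0.6]
up [587.8 -95.3] 19.9 z 0.178 px [324. 221.] 1809
flush [585.7 -36.7] 21.2 z 0.1436 px [396. 204.] 1450
flush [580.5 -95. ] 18.4 z 0.1455 px [323. 189.] 186
flush [591.8 -95.3] 10.3 z 0.1458 px [324. 220.] 178
162 ((465.3368835449219, -310.365478515625), (38.219635009765625, 38.15589141845703), 38.29697799682617) [ 0.464852   -0.31015439  0.07335976]
```

>>> step_arm(plan="0 0 0.012 0 0 0 1;0 0 0.014 0 0 0 1;0 0 0.014 0 0 0 1;0 0 0.014 0 0 0 1;0 0 0.012 0 0 0 1;0 0 0.006 0 0 0 1;0 0 0.003 0 0 0 1;0 0 0 0 0 0 1;0 0 0 0 0 0 0.5;0 0 0 0 0 0 0")

```text
clock: 48.75
tcp_pos: [0.5882, -0.0951, 0.1479]
tool_rot: [-0.0, 1.0, 0.0, 0.001]
ft_force: [-0.8, 0.0, 0.3]
width: 0.059
gripper_force: 0.0
```

>>> step_arm(plan="0 0 0 0 0 0 -0.3;0 0 0 0 0 0 -0.6;0 0 0 0 0 0 -1;0 0 0 0 0 0 -1;0 0 0 0 0 0 -1;0 0 0 0 0 0 -1;0 0 0 0 0 0 -1;0 0 0 0 0 0 -1;0 0 0 0 0 0 -1;0 0 0 0 0 0 -1")

```text
clock: 49.75
tcp_pos: [0.5881, -0.095, 0.1477]
tool_rot: [-0.0, 1.0, 0.0, 0.0]
ft_force: [-0.7, 1.2, 5.9]
width: 0.0382
gripper_force: 60.0
```

>>> step_arm(plan="0 0 -0.005 0 0 0 -1;0 0 -0.008 0 0 0 -1;0 0 -0.01 0 0 0 -1;0 0 -0.015 0 0 0 -1;0 0 -0.015 0 0 0 -1;0 0 -0.015 0 0 0 -1;0 0 -0.015 0 0 0 -1;0 0 -0.015 0 0 0 -1;0 0 -0.012 0 0 0 -1;0 0 0 0 0 0 -1")

```text
clock: 50.75
tcp_pos: [0.5886, -0.0954, 0.2593]
tool_rot: [0.0, 1.0, -0.0, 0.002]
ft_force: [0.5, 0.0, -4.2]
width: 0.038
gripper_force: 60.9
```

>>> step_arm(plan="0.008 0.02 0 0 0 0 -1;0.01 0.028 0 0 0 0 -1;0.011 0.03 0 0 0 0 -1;0.011 0.03 0 0 0 0 -1;0.011 0.03 0 0 0 0 -1;0.011 0.03 0 0 0 0 -1;0.011 0.03 0 0 0 0 -1;0.011 0.03 0 0 0 0 -1;0.011 0.03 0 0 0 0 -1;0.011 0.03 0 0 0 0 -1")

```text
clock: 51.75
tcp_pos: [0.4808, 0.1939, 0.2568]
tool_rot: [0.0, 1.0, -0.0, -0.0]
ft_force: [1.2, 0.2, -4.1]
width: 0.0381
gripper_force: 61.1
```

>>> step_arm(plan="0.011 0.03 0 0 0 0 -1;0.011 0.03 0 0 0 0 -1;0.011 0.03 0 0 0 0 -1;0.008 0.03 0 0 0 0 -1;0.002 0.01 0 0 0 0 -1;0 0 0.02 0 0 0 -1;0 0 0.03 0 0 0 -1;0 0 0.03 0 0 0 -1;0 0 0.03 0 0 0 -1;0 0 0 0 0 0 -1")

```text
clock: 52.75
tcp_pos: [0.4365, 0.3206, 0.1435]
tool_rot: [0.0, 1.0, -0.003, -0.003]
ft_force: [-1.6, -0.0, -3.8]
width: 0.0381
gripper_force: 61.8
```

```bash
python3 -c "
from h import *
s=env.get_state();print(s['tcp_pos'],s['qpos'].round(2),s['ft_force'])
F,P=dests()
F,d,P,T,f,im=cam('wrist');cv2.imwrite('pics/tw7.png',np.hstack([F[:300,120:520]]))
k=(abs(P[...,2]-.034)<.006)&(abs(P[...,0]-.42)<.16)&(abs(P[...,1]-.32)<.12);q=P[k];print(q.min(0),q.max(0))"
```

```text
[0.43647344 0.32063785 0.14353063] [-0.99  0.41  0.34  1.9  -0.17  0.87  1.01] [-1.63232493 -0.03621939 -3.79354392]
tray 802 ((439.6778564453125, 323.5354919433594), (178.4222412109375, 132.53347778320312), 0.684134840965271)
pan 422 ((430.719970703125, -312.1893615722656), 83.9378433227539)
[0.34751855 0.25588042 0.02802221] [0.49219587 0.38821657 0.03528919]
```

View pics/tw7.png

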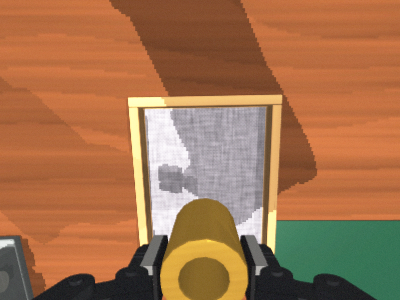

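The shell is over the middle of the tray, which hasn't moved. Lowering.

>>> step_arm(plan="0 0 0.01 0 0 0 -1;0 0 0.015 0 0 0 -1;0 0 0.015 0 0 0 -1;0 0 0.015 0 0 0 -1;0 0 0.012 0 0 0 -1;0 0 0.008 0 0 0 -1;0 0 0.006 0 0 0 -1;0 0 0.004 0 0 0 -1;0 0 0 0 0 0 -1;0 0 0 0 0 0 -1")

```text
clock: 53.85
tcp_pos: [0.439, 0.3231, 0.0626]
tool_rot: [0.0, 1.0, 0.0, 0.0]
ft_force: [-0.9, -0.4, -4.4]
width: 0.0388
gripper_force: 61.9
```

>>> step_arm(plan="0 0 0.004 0 0 0 -1;0 0 0.003 0 0 0 -1;0 0 0.002 0 0 0 -1;0 0 0.001 0 0 0 -1;0 0 0.001 0 0 0 -1;0 0 0.001 0 0 0 -1;0 0 0.001 0 0 0 -1;0 0 0 0 0 0 -1;0 0 0 0 0 0 -1;0 0 0 0 0 0 -1")

```text
clock: 54.85
tcp_pos: [0.4388, 0.323, 0.0494]
tool_rot: [-0.0, 1.0, 0.0, 0.0]
ft_force: [0.1, -0.5, -3.8]
width: 0.0383
gripper_force: 61.9
```

>>> step_arm(plan="0 0 0.0005 0 0 0 -1;0 0 0.0005 0 0 0 -1;0 0 0.0005 0 0 0 -1;0 0 0.0005 0 0 0 -1;0 0 0 0 0 0 -1;0 0 0 0 0 0 -1;0 0 0 0 0 0 -1;0 0 0 0 0 0 -1;0 0 0 0 0 0 -1;0 0 0 0 0 0 -1")

```text
clock: 55.85
tcp_pos: [0.4388, 0.3229, 0.0473]
tool_rot: [-0.0, 1.0, 0.0, 0.0]
ft_force: [-0.2, 0.9, -3.8]
width: 0.0385
gripper_force: 61.9
```

>>> step_arm(plan="0 0 0.0005 0 0 0 -1;0 0 0.0005 0 0 0 -1;0 0 0.0002 0 0 0 -1;0 0 0 0 0 0 -1;0 0 0 0 0 0 -1;0 0 0 0 0 0 -1;0 0 0 0 0 0 -1;0 0 0 0 0 0 -1;0 0 0 0 0 0 -1;0 0 0 0 0 0 -1")

```text
clock: 56.85
tcp_pos: [0.4389, 0.3231, 0.0468]
tool_rot: [0.0, 1.0, 0.0, 0.0]
ft_force: [-1.7, -1.4, 6.0]
width: 0.0385
gripper_force: 63.0
```

>>> step_arm(plan="0 0 0 0 0 0 -0.3;0 0 0 0 0 0 0;0 0 0 0 0 0 0.5;0 0 0 0 0 0 1;0 0 0 0 0 0 1;0 0 -0.01 0 0 0 1;0 0 -0.02 0 0 0 1;0 0 -0.03 0 0 0 1;0 0 -0.04 0 0 0 1;0 0 -0.04 0 0 0 1")

```text
clock: 57.85
tcp_pos: [0.4386, 0.3225, 0.1881]
tool_rot: [0.0, 1.0, -0.0, -0.0]
ft_force: [0.2, 1.7, 0.2]
width: 0.0854
gripper_force: 0.0
```

>>> step_arm(plan="0 -0.01 -0.01 0 0 0 -1;0.001 -0.03 0 0 0 0 -1;0.001 -0.03 0 0 0 0 -1;0.001 -0.03 0 0 0 0 -1;0.001 -0.03 0 0 0 0 -1;0.001 -0.03 0 0 0 0 -1;0.001 -0.03 0 0 0 0 -1;0.001 -0.03 0 0 0 0 -1;0.001 -0.03 0 0 0 0 -1;0.001 -0.03 0 0 0 0 -1")

```text
clock: 58.85
tcp_pos: [0.4293, 0.0414, 0.1963]
tool_rot: [0.0, 1.0, 0.0, 0.0]
ft_force: [0.6, 0.7, -0.2]
width: 0.0
gripper_force: 0.0
```

>>> step_arm(plan="0.001 -0.03 0 0 0 0 -1;0 -0.03 0 0 0 0 -1;0 -0.028 0 0 0 0 -1;0 0 0.02 0 0 0 -1;0 0 0.03 0 0 0 -1;0 0 0.03 0 0 0 -1;0 0 0.01 0 0 0 -1;0 0 0 0 0 0 -1;0 0 0 0 0 0 -1;0 0 0 0 0 0 -1")

```text
clock: 59.85
tcp_pos: [0.4297, -0.045, 0.1073]
tool_rot: [-0.0, 1.0, 0.0, 0.001]
ft_force: [0.5, 0.4, -0.3]
width: 0.0004
gripper_force: 0.0
```

>>> step_arm(plan="0 0 0.01 0 0 0 -1;0 0 0.01 0 0 0 -1;0 0 0.006 0 0 0 -1;0 0 0.006 0 0 0 -1;0 0 0.006 0 0 0 -1;0 0 0.006 0 0 0 -1;0 0 0.006 0 0 0 -1;0 0 0.006 0 0 0 -1;0 0 0.006 0 0 0 -1;0 0 0.006 0 0 0 -1")

```text
clock: 60.85
tcp_pos: [0.4268, -0.0452, 0.0374]
tool_rot: [0.0, 1.0, 0.0, -0.002]
ft_force: [-4.7, 0.2, 10.2]
width: -0.0004
gripper_force: 5.8
```

>>> step_arm(plan="0 0 0.006 0 0 0 -1;0 0 0.005 0 0 0 -1;0 0 0.002 0 0 0 -1;0 0 0.0015 0 0 0 -1;0 0 0 0 0 0 -1;0 0 0 0 0 0 -1;0 0 0 0 0 0 -1;0 0 0 0 0 0 -1;0 0 0 0 0 0 -1;0 0 0 0 0 0 -1")

```text
clock: 61.85
tcp_pos: [0.4286, -0.0451, 0.0244]
tool_rot: [0.0, 1.0, 0.001, 0.0]
ft_force: [-8.2, 0.7, 33.7]
width: 0.0003
gripper_force: 17.3
```

>>> step_arm(plan="0 0 -0.01 0 0 0 -1;0 0 -0.02 0 0 0 -1;0 0 -0.04 0 0 0 0;0 0 -0.04 0 0 0 1;0 0 -0.04 0 0 0 1;0 0 -0.04 0 0 0 1;-0.01 0 -0.02 0 0 0 1;-0.03 0.001 -0.005 0 0 0 1;-0.03 0.002 0 0 0 0 1;-0.03 0.002 0 0 0 0 1")

```text
clock: 62.85
tcp_pos: [0.5299, -0.0397, 0.2385]
tool_rot: [-0.0, 1.0, 0.0, 0.0]
ft_force: [-0.3, 0.5, 0.7]
width: 0.0856
gripper_force: 0.0
```

>>> step_arm(plan="-0.03 0.002 0 0 0 0 1;-0.02 0.001 0 0 0 0 1;-0.007 0 0.005 0 0 0 1;0 0 0.005 0 0 0 1;0 0 0 0 0 0 1;0 0 0 0 0 0 1;0 0 0 0 0 0 1;0 0 0 0 0 0 1;0 0 0 0 0 0 1;0 0 0 0 0 0 1")

```text
clock: 63.85
tcp_pos: [0.5858, -0.037, 0.2288]
tool_rot: [-0.0, 1.0, 0.0, 0.0]
ft_force: [0.2, 0.2, -0.8]
width: 0.0854
gripper_force: 0.0
```

```bash
python3 -c "
from h import *
shells();dests()"
```

```text
tcp [ 0.5858 -0.037   0.2288] q [-0.45  0.41  0.59  1.71 -0.25  1.1   1.79] [ 0.2  0.2 -0.8]
up [584.7 -37.4] 19.9 z 0.1779 px [324. 217.] 1718
flush [576.7 -36.8] 17.9 z 0.1449 px [325. 186.] 158
flush [588.1 -37.4] 10.5 z 0.1457 px [324. 216.] 161
tray 904 ((439.46783447265625, 323.4159851074219), (179.05743408203125, 131.49110412597656), 0.8194873929023743)
pan 424 ((430.5278015136719, -312.22882080078125), 84.37306213378906)
```

>>> step_arm(plan="0.001 0 0.012 0 0 0 1;0 0 0.015 0 0 0 1;0 0 0.015 0 0 0 1;0 0 0.015 0 0 0 1;0 0 0.013 0 0 0 1;0 0 0.008 0 0 0 1;0 0 0.0035 0 0 0 1;0 0 0 0 0 0 1;0 0 0 0 0 0 0.5;0 0 0 0 0 0 0")

```text
clock: 64.95
tcp_pos: [0.5852, -0.0371, 0.1477]
tool_rot: [-0.0, 1.0, 0.0, 0.001]
ft_force: [-0.3, -0.1, 0.2]
width: 0.0589
gripper_force: 0.0
```

>>> step_arm(plan="0 0 0 0 0 0 -0.3;0 0 0 0 0 0 -0.6;0 0 0 0 0 0 -1;0 0 0 0 0 0 -1;0 0 0 0 0 0 -1;0 0 0 0 0 0 -1;0 0 0 0 0 0 -1;0 0 0 0 0 0 -1;0 0 0 0 0 0 -1;0 0 0 0 0 0 -1")

```text
clock: 65.95
tcp_pos: [0.5852, -0.0369, 0.1476]
tool_rot: [-0.0, 1.0, 0.0, 0.0]
ft_force: [-0.2, 1.8, 6.2]
width: 0.039
gripper_force: 59.9
```

>>> step_arm(plan="0 0 -0.005 0 0 0 -1;0 0 -0.008 0 0 0 -1;0 0 -0.01 0 0 0 -1;0 0 -0.015 0 0 0 -1;0 0 -0.015 0 0 0 -1;0 0 -0.015 0 0 0 -1;0 0 -0.015 0 0 0 -1;0 0 -0.015 0 0 0 -1;0 0 -0.012 0 0 0 -1;0 0 0 0 0 0 -1")

```text
clock: 66.95
tcp_pos: [0.5857, -0.0373, 0.259]
tool_rot: [0.0, 1.0, 0.0, 0.002]
ft_force: [0.7, 0.1, -3.6]
width: 0.0387
gripper_force: 60.9
```

>>> step_arm(plan="0.012 -0.018 0 0 0 0 -1;0.018 -0.026 0 0 0 0 -1;0.02 -0.029 0 0 0 0 -1;0.02 -0.029 0 0 0 0 -1;0.02 -0.029 0 0 0 0 -1;0.02 -0.029 0 0 0 0 -1;0.02 -0.029 0 0 0 0 -1;0.02 -0.029 0 0 0 0 -1;0.02 -0.029 0 0 0 0 -1;0.018 -0.028 0 0 0 0 -1")

```text
clock: 67.95
tcp_pos: [0.3946, -0.3132, 0.2565]
tool_rot: [0.0, 1.0, 0.0, -0.0]
ft_force: [0.0, -0.2, -3.3]
width: 0.039
gripper_force: 60.8
```

>>> step_arm(plan="0 0 0 0 0 0 -1;0 0 0 0 0 0 -1;0 0 0.02 0 0 0 -1;0 0 0.03 0 0 0 -1;0 0 0.03 0 0 0 -1;0 0 0.03 0 0 0 -1;0 0 0 0 0 0 -1;0 0 0 0 0 0 -1;0 0 0 0 0 0 -1;0 0 0 0 0 0 -1")

```text
clock: 68.95
tcp_pos: [0.3978, -0.3125, 0.1485]
tool_rot: [-0.0, 1.0, -0.001, 0.001]
ft_force: [0.2, -0.7, -3.9]
width: 0.0386
gripper_force: 62.1
```

```bash
python3 -c "
from h import *
s=env.get_state();print(s['tcp_pos'],s['qpos'].round(2),s['ft_force'])
dests()"
```

```text
[ 0.39777375 -0.31248205  0.14850901] [ 0.05  0.38  0.67  2.   -0.31  0.86  2.47] [ 0.2274281  -0.7228441  -3.89195253]
tray 910 ((439.47332763671875, 323.19647216796875), (179.13967895507812, 132.51707458496094), 0.8681706786155701)
pan 200 ((438.44586181640625, -313.3960876464844), 82.00476837158203)
```

```bash
python3 -c "
from h import *
F,d,P,T,f,im=cam('wrist');cv2.imwrite('pics/w8.png',F)
k=(P[...,2]>.029)&(P[...,2]<.04)&(abs(P[...,0]-.42)<.12)&(abs(P[...,1]+.31)<.12);q=P[k];print(k.sum(),cv2.minEnclosingCircle((q[:,:2]*1000).astype(np.float32)),q.min(0),q.max(0))"
```

```text
1364 ((430.4622802734375, -313.30352783203125), 83.75761413574219) [ 0.34763614 -0.39672872  0.02900558] [ 0.50295334 -0.22959487  0.03502456]
```

View pics/w8.png

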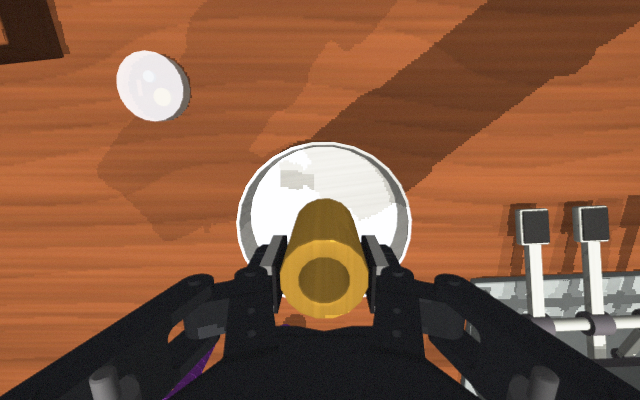

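The pan is where it was, and the shell is over its -x part. Lowering.

>>> step_arm(plan="0 0 0.012 0 0 0 -1;0 0 0.016 0 0 0 -1;0 0 0.016 0 0 0 -1;0 0 0.016 0 0 0 -1;0 0 0.014 0 0 0 -1;0 0 0.012 0 0 0 -1;0 0 0.008 0 0 0 -1;0 0 0.005 0 0 0 -1;0 0 0 0 0 0 -1;0 0 0 0 0 0 -1")

```text
clock: 70.05
tcp_pos: [0.397, -0.3122, 0.0484]
tool_rot: [0.0, 1.0, -0.0, 0.0]
ft_force: [0.1, 0.9, -3.4]
width: 0.039
gripper_force: 62.1
```

>>> step_arm(plan="0 0 0.002 0 0 0 -1;0 0 0.001 0 0 0 -1;0 0 0.001 0 0 0 -1;0 0 0.0005 0 0 0 -1;0 0 0.0005 0 0 0 -1;0 0 0 0 0 0 -1;0 0 0 0 0 0 -1;0 0 0 0 0 0 -1;0 0 0 0 0 0 -1;0 0 0 0 0 0 -1")

```text
clock: 71.05
tcp_pos: [0.3968, -0.312, 0.0431]
tool_rot: [-0.0, 1.0, 0.0, 0.0]
ft_force: [-0.1, 0.3, -3.8]
width: 0.0389
gripper_force: 62.1
```

>>> step_arm(plan="0 0 0.0005 0 0 0 -1;0 0 0.0004 0 0 0 -1;0 0 0 0 0 0 -1;0 0 0 0 0 0 -1;0 0 0 0 0 0 -1;0 0 0 0 0 0 -1;0 0 0 0 0 0 -1;0 0 0 0 0 0 -1;0 0 0 0 0 0 -1;0 0 0 0 0 0 -1")

```text
clock: 72.05
tcp_pos: [0.397, -0.3121, 0.0426]
tool_rot: [0.0, 1.0, 0.0, 0.0]
ft_force: [-1.4, 1.4, 5.8]
width: 0.039
gripper_force: 63.1
```

Contact. Release, rise and clear the view.

>>> step_arm(plan="0 0 0 0 0 0 -0.3;0 0 0 0 0 0 0;0 0 0 0 0 0 0.5;0 0 0 0 0 0 1;0 0 0 0 0 0 1;0 0 -0.01 0 0 0 1;0 0 -0.02 0 0 0 1;0 0 -0.03 0 0 0 1;0 0 -0.04 0 0 0 1;0 0 -0.04 0 0 0 1")

```text
clock: 73.05
tcp_pos: [0.3961, -0.3121, 0.184]
tool_rot: [0.0, 1.0, 0.0, -0.0]
ft_force: [1.4, 0.3, 0.1]
width: 0.085
gripper_force: 0.0
```

>>> step_arm(plan="0 0 -0.04 0 0 0 1;0 0 -0.04 0 0 0 1;0 0.02 -0.02 0 0 0 1;0 0.03 0 0 0 0 1;0 0.03 0 0 0 0 1;0 0.03 0 0 0 0 1;0 0.03 0 0 0 0 1;0 0.03 0 0 0 0 1;0 0.03 0 0 0 0 1;0 0 0 0 0 0 1")

```text
clock: 74.05
tcp_pos: [0.3966, -0.1088, 0.2826]
tool_rot: [-0.002, 1.0, 0.001, 0.0]
ft_force: [0.3, -0.8, -0.5]
width: 0.0854
gripper_force: 0.0
```

```bash
python3 -c "
from h import *
s=env.get_state();print(s['tcp_pos'],s['ft_force'])
F,P=dests();G=cam('side')[0];cv2.imwrite('pics/e9.png',np.hstack([F[100:320,100:500],G[100:320,150:550]]))"
```

```text
[ 0.39657892 -0.10875368  0.28258311] [ 0.30236249 -0.78277801 -0.48663398]
tray 902 ((439.6148376464844, 323.7014465332031), (178.60691833496094, 133.01475524902344), 0.7329941987991333)
pan 373 ((430.96551513671875, -311.8618469238281), 83.96759033203125)
```

View pics/e9.png

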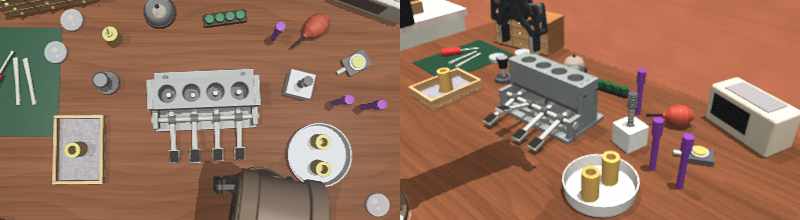

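The picture shows one shell upright in the tray at (72,150), two upright in the pan at (322,142) and (322,169), the fixture empty, and the rod in its stand at (300,82).

```bash
python3 -c "
from h import *
print(env.sign_off())"
```

```text
the job is handed in; nothing more can be done
None
```

I checked all three shells with the depth rod (nest 2 was empty) and handed the job in: the nest 4 shell has its plug home and is in the tray, the nest 1 and nest 3 shells do not and are in the pan, and the rod stands in its stand.

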